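Snap a steel tube into the spring clips of a tube holder

TASK

Take the short steel tube out of the U-channel it lies in and snap it sideways into both spring clips of the blue tube holder, with one end of the tube butted against the holder's end stop. Go by feel: press the tube down until it bottoms on the seats under a firm push of about 15 N held for a moment, but never press it against the holder with more than 35 N. Then let go of the tube; leave the goggles, the flange and the pliers as they are.

Things in the scene. Friction and masses are not known exactly. Their poses are not given: they have to be found in the camera images.
- tube_mid (a point): centre of the tube: a plain grey steel tube, 42.4 mm across, 110 mm long, about 0.2 kg. Point: on its axis, half-way along, half-way up; its y axis runs along the tube. At the start it lies level in a dark U-channel offcut 34 mm wide, 18 mm high, fixed to the table; the point is then 35 mm above the table
- holder: blue base plate of the tube holder, 84x170x8 mm, fixed to the table, origin under its centre. Above it a grey bar carries two upright spring clips, mouths up, and at the +y end a stop plate facing -y, 55 mm from the centre. Its y axis is the clips' line: a tube at home lies along it, centre over the origin (x = 0, y = 0)
- jaw_al (a joint): clip_a (at y = -43 mm of the holder), jaw on the -x side. The bar's height is NOT in the holder pose: it differs each time, so the centre of a tube at home is 58 to 76 mm above the table. A tube just resting in the mouths is 21 mm higher. Between the clips 74 mm are free for the fingers, down to 36 mm below the tube's centre. Opening angle of the jaw, rad: 0 closed, grows outward; under 0.02 over a tube at home
- jaw_ar (a joint): clip_a, jaw on the +x side. Pressing the tube in takes 9 to 18 N down on both clips together in the first 10 mm below resting; past that the jaws barely resist but, rubber-lined, do not pull it in: push on to the hard seat 21 mm below resting. Opening angle of the jaw, rad: 0 closed, grows outward; under 0.02 over a tube at home
- jaw_bl (a joint): clip_b (at y = +43 mm, next to the stop), jaw on the -x side. The stop plate is 44 mm wide, 6 mm thick and rises 5 mm higher than the centre of a tube resting in the mouths. Opening angle of the jaw, rad: 0 closed, grows outward; under 0.02 over a tube at home
- jaw_br (a joint): clip_b, jaw on the +x side. Each jaw is a bright steel strip 10 mm wide with a rounded lip and flared mouth; lips 36 mm apart when closed, flare 54 mm. Opening angle of the jaw, rad: 0 closed, grows outward; under 0.02 over a tube at home
- goggles: blue welding goggles with two black round lenses, 69x187x56 mm, origin at the centre of the underside; a bystander
- flange: rusty round pipe flange lying flat, 86 mm across, 18 mm high, origin at the centre of the underside; a bystander
- pliers: grey steel pliers lying flat, 67x143x12 mm, origin at the centre of the underside; a bystander
There are look-alikes about, which are no part of the job. What is shaped like the part that bears tube_mid but pink or purple is not meant.

How it is judged:
By the outcome, as a careful person would: the job done as asked, in the order asked, and still so for the second after the job is handed in, with the robot touching nothing.
It also fails if it takes over 72 s, if anything falls off the work surface, if the arm or the gripper's body presses on something with over 40 N, if the wrist force passes 120 N, or if a joint passes its speed limit or range.

ROBOT

A 6-joint arm with a two-finger parallel gripper is mounted at the origin on a cart in front of the work surface, level with it; the furniture and walls round the work are solid. World frame = base frame: x ahead of the robot, y to its left, z up, the work surface at z = 0. Lengths are in m, angles in rad, forces in N, time in s.
With the tool pointing down it reaches from about 0.25 to 0.725 m from the base axis. Payload 9.7 kg.
Tool frame: the origin (TCP) lies midway between the tips of the shut fingers; the grasp point (between the pads) lies grip_point_offset behind it (grip_point_offset is the distance from the TCP to the grasp point, in m); z points along the fingers, y is the line along which they close (so a half turn about z gives the same grasp; the last joint's range is limited). The gripper opens to 85 mm and grips with 20 to 120 N. Pads are 22 mm wide; open, the fingers measure 114 mm over their backs; the gripper's body (76 mm by 85 mm) begins 54 mm behind the grasp point. The pads swing forward as they close: fully open they stand 13 mm farther back than shut.
Start: joints at [-1.195, 0.087, 0.176, 1.66, 0, 1.571], TCP at [0.202, -0.512, 0.231] pointing down, gripper open.
Joint ranges: [-3.13, 3.13], [-0.85, 1.81], [-1.15, 1.24], [-2.2, 2.28], [-1.44, 1.52], [-3.14, 3.14]. Speed limits (rad/s): [2.22, 2.22, 2.57, 3.14, 3.14, 3.14].

INTERFACE

Orientations are given as a rotation vector (axis times angle).
In Python, from bench import * gives the robot as it stands.
- The arm moves only by the shell command python3 -m inch 'ROWS' [OPENING]. ROWS is JSON, a list of rows, each a list of 4 numbers: the shift along the world's x, y, z in cm, then the turn about the world's z in rad. In form: [[dx, dy, dz, yaw], ...]. A call has 1 to 20 rows; each row shifts and turns the commanded pose from where the row before left it; what a row does not reach is not made up. A row lasts 1/10 s, in which the tool goes at most 50 mm and 8.59 degrees, less where a joint would pass 70% of its speed; a pose out of reach is approached as far as the arm can. A call is refused whole if a number of a shift passes 5 or a number of a turn 0.15, either way. A call with a gripper value outside its range is refused whole. OPENING is the closure, from 0 (fully open) to 1 (shut), set as the call begins (- or left out, the last holds). The fingers move at their own pace and stop on an object; the grip force is fixed at half the most. Time passes only in rows, so rows that do not move let the fingers close. It gives the time, the measured TCP pose, the force, the opening and the grip force at its end, in the units of the state.
- state(): the state, without advancing time (a new reading comes with each control period).
- read_camera(name): name is "scene" or "side" or "wrist"; returns the picture (420x560x3 uint8, red, green, blue); there is no depth.
- get_calibration(name): a dict with "fov_y" (degrees; the focal length in pixels is half the picture's height over the tangent of half this angle, whatever the lens; pixels are square), "cx", "cy" (the principal point, pixels), "world_from_camera" (4x4, takes a point from camera to world coordinates). Camera axes: x right, y down, z forward; pixel columns grow to the right and rows downward; lengths in m; the calibration is good to about 2 mm. A picture is of the moment at which its call begins: read the wrist's pose just before it. get_calibration takes no time and is no camera call; for the wrist camera it gives the pose at the moment of the call.
- job_done(): hands the job in; it is judged then, once.
The state is a dict: "clock": time; "qpos": joint angles; "qd": joint speeds; "joint_torque": joint torques, N m; "position": TCP position; "eef_rot": TCP orientation; "force": force on the tool from outside, world axes, zero at the start; "moment": the same for the moment, N m; "finger_gap": finger opening in m; "finger_force": force on a finger pad.
Only numpy, scipy, OpenCV 4.12 (cv2) and the standard library are available. Lean on these libraries where they do the work, as an engineer would, in place of code of your own. Each camera call takes 0.05 s, during which the arm holds its last target. There are 200 camera calls.

## Working session

There is one attempt and no reset: what is moved stays moved. The work goes in short steps, Python scripts to look and compute and a shell command to move; the robot and the scene stay as the last step left them, time stands still between calls to the robot, and variables do not carry over. Pictures are saved under pics/ and viewed, at most 10 in all, crops included, and the job is handed in when it is done.

```bash
mkdir -p pics
cat > h.py <<'E'
from bench import *
import numpy as np, cv2
def ray(cal,u,v):
    f=210/np.tan(np.radians(cal["fov_y"])/2)
    M=np.array(cal["world_from_camera"]); d=M[:3,:3]@np.array([(u-cal["cx"])/f,(v-cal["cy"])/f,1]); return M[:3,3],d
def at(cal,u,v,z):
    o,d=ray(cal,u,v); return (o+d*(z-o[2])/d[2]).round(4)
def px(cal,p):
    f=210/np.tan(np.radians(cal["fov_y"])/2)
    M=np.linalg.inv(np.array(cal["world_from_camera"])); q=M[:3,:3]@np.array(p)+M[:3,3]; return [round(cal["cx"]+f*q[0]/q[2],1),round(cal["cy"]+f*q[1]/q[2],1)]
def tri(c1,p1,c2,p2):
    o1,d1=ray(c1,*p1);o2,d2=ray(c2,*p2);d1/=np.linalg.norm(d1);d2/=np.linalg.norm(d2)
    s=np.linalg.lstsq(np.c_[d1,-d2],o2-o1,rcond=None)[0];a=o1+s[0]*d1;b=o2+s[1]*d2
    return ((a+b)/2).round(4),np.linalg.norm(a-b).round(4)
def save(n,im,crop=None,k=1):
    if crop: a,b,c,d=crop; im=im[b:d,a:c]
    cv2.imwrite(n,cv2.resize(im[:,:,::-1],None,fx=k,fy=k,interpolation=cv2.INTER_CUBIC))
E
python3 - <<'E'
from h import *
for n in ["scene","side","wrist"]:
    im=read_camera(n); np.save(f"{n}0.npy",im); save(f"pics/{n}0.png",im,k=1.42)
    c=get_calibration(n); print(n,c["fov_y"],c["cx"],c["cy"],np.array(c["world_from_camera"]).round(3).tolist())
s=state(); print(s); print(grip_point_offset)
E
```

```text
scene 55.63105365517581 278.18560291583725 205.45013604943136 [[-0.795, -0.379, 0.475, 0.089], [-0.607, 0.508, -0.611, 0.802], [-0.01, -0.773, -0.634, 0.677], [0.0, 0.0, 0.0, 1.0]]
side 47.72704746928534 277.43431221634035 205.0885661757011 [[0.949, -0.226, 0.22, 0.339], [-0.315, -0.638, 0.703, -0.576], [-0.019, -0.736, -0.677, 0.799], [0.0, 0.0, 0.0, 1.0]]
wrist 66.26660798465224 281.9925446985918 206.2852390971346 [[0.367, -0.895, -0.256, 0.268], [-0.93, -0.353, -0.098, -0.486], [-0.002, 0.274, -0.962, 0.374], [0.0, 0.0, 0.0, 1.0]]
{'clock': 0.15, 'qpos': array([-1.19500264e+00,  8.73501289e-02,  1.75301030e-01,  1.65984676e+00,
        1.31707381e-05,  1.57079908e+00]), 'qd': array([-0.00137444, -0.00064083,  0.00268746, -0.00152327, -0.00038747,
        0.00129095]), 'joint_torque': array([-5.06496013e-03, -5.20764077e+01,  4.65043688e+01,  1.39187789e-02,
       -1.66716968e-04, -3.88014757e-05]), 'position': array([ 0.20178645, -0.51143257,  0.23072918]), 'eef_rot': array([-3.08523551e+00, -5.86621562e-01,  3.02193081e-04]), 'force': array([0.49198307, 0.68245292, 0.60681456]), 'moment': array([-0.02838202,  0.04461031, -0.03209644]), 'finger_force': 0.0, 'finger_gap': 0.08548277158517187}
0.0187
```

View pics/scene0.png

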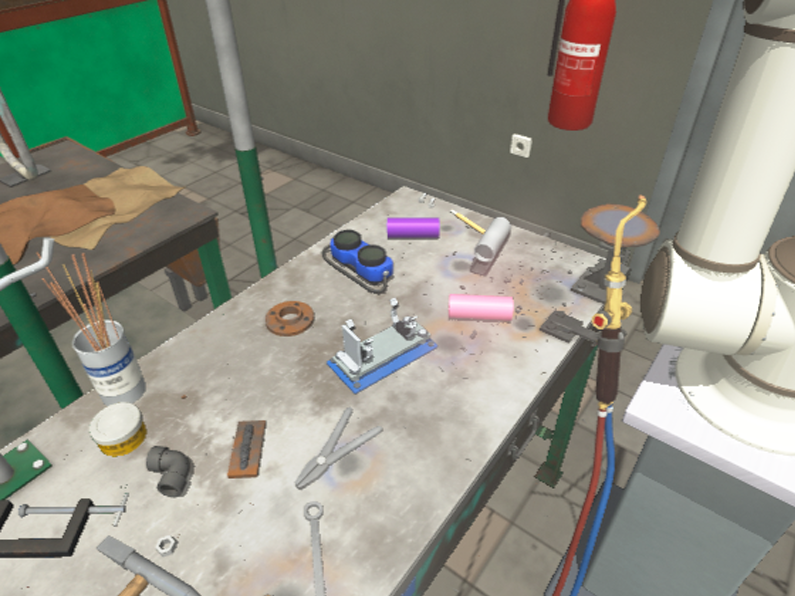

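View pics/side0.png

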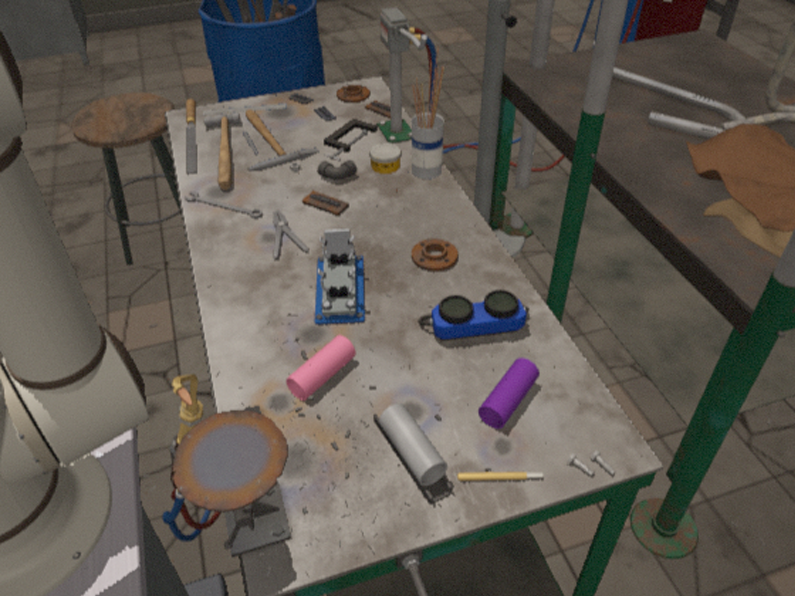

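The only grey tube lies at scene (493,240) and side (412,445) in the 1.42x pictures. The look-alikes are pink, scene (480,307), and purple, scene (413,228). The holder is at scene (382,350) and side (340,280), with its stop plate at the far (+y) end. I'll check the tube and holder in one close composite.

Run:
```python
from h import *
sc=np.load("scene0.npy"); sd=np.load("side0.npy")
def g(im,a,b,w,h,k): 
    o=cv2.resize(im[b:b+h,a:a+w],None,fx=k,fy=k,interpolation=cv2.INTER_CUBIC)
    return o
# each crop 400x300 -> 80x60 at 5
t=np.hstack([g(sc,310,145,80,60,5),g(sd,250,280,80,60,5)])
b=np.hstack([g(sc,225,205,90,68,400/90)[:300,:400],g(sd,195,160,90,68,400/90)[:300,:400]])
save("pics/comp.png",np.vstack([t,b]))
```

```text
(no output)
```

View pics/comp.png

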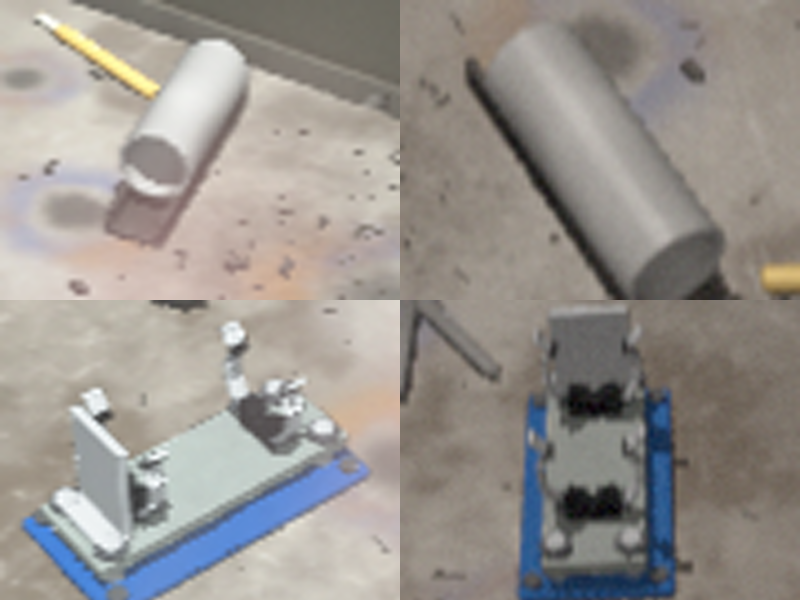

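```bash
cat > m.py <<'E'
from h import *
from scipy.optimize import least_squares
C,D=get_calibration("scene"),get_calibration("side")
a=at(C,340.8,178,.035); b=at(D,305,331,.035); print("tube ends",a,b,np.linalg.norm(a-b), "mid",(a+b)/2,"dir",np.degrees(np.arctan2(*(a-b)[1::-1])))
for n,c,u,v,z in [("TL",D,223.6,180.7,.008),("TR",D,256.2,180.25,.008),("BL",D,222,226.8,0),("BR",D,256.7,226.4,0),("s+x",C,230.6,255,.008),("s-x-y",C,308.2,241,.008),("s-x+y",C,251.4,275.4,0)]: print(n,at(c,u,v,z))
L=tri(C,(225+128/4.444,205+155/4.444),D,(228.5,162.2)); R=tri(C,(225+72/4.444,205+108/4.444),D,(247.2,161.8)); print("stop top",L,R)
obs=[(D,(223.6,180.7),(-42,85,8)),(D,(256.2,180.25),(42,85,8)),(D,(222,226.8),(-42,-85,0)),(D,(256.7,226.4),(42,-85,0)),(C,(230.6,255),(42,85,8)),(C,(308.2,241),(-42,-85,8)),(C,(251.4,275.4),(-42,85,0))]
obs2=[(D,(228.5,162.2),-22),(D,(247.2,161.8),22),(C,(225+128/4.444,205+155/4.444),-22),(C,(225+72/4.444,205+108/4.444),22)]
def f(p):
    r=[];c,s=np.cos(p[2]),np.sin(p[2])
    w=lambda q:[p[0]+c*q[0]-s*q[1],p[1]+s*q[0]+c*q[1],q[2]]
    for k,o,q in obs: r+=list(np.array(px(k,w(np.array(q)/1e3)))-o)
    for k,o,x in obs2: r+=list(np.array(px(k,w([x/1e3,.061 if k is C else .058,p[3]])))-o)
    return r
s=least_squares(f,[.35,.05,0,.09],diff_step=1e-3,loss="soft_l1"); print("holder",s.x,"home z",s.x[3]-.026,np.round(s.fun if len(s.fun)<40 else 0,1))
E
python3 m.py
```

```text
tube ends [ 0.5037 -0.0164  0.035 ] [ 0.5276 -0.125   0.035 ] 0.11119878596459584 mid [ 0.51565 -0.0707   0.035  ] dir 102.41144429840801
TL [0.4934 0.3825 0.008 ]
TR [0.5745 0.3555 0.008 ]
BL [0.4509 0.2258 0.    ]
BR [0.5292 0.1996 0.    ]
s+x [0.5689 0.3656 0.008 ]
s-x-y [0.4514 0.2204 0.008 ]
s-x+y [0.4956 0.3785 0.    ]
stop top (array([0.5055, 0.3537, 0.0853]), np.float64(0.0026)) (array([0.5505, 0.343 , 0.0828]), np.float64(0.002))
holder [5.28028945e-01 2.87848876e-01 4.22669793e-21 8.20427540e-02] home z 0.05604275404120776 [-1.9  2.8 -3.5 -3.6 16.8  3.  15.9 -4.9 -2.5  1.6 -7.7 -9.9  5.   0.4
  0.7  3.2 -0.8 -0.1  0.8 -0.6 -2.   1.5]
```

```bash
sed -i 's/,1)\]$/,1)]/; s/return \[round(cal\["cx"\]+f\*q\[0\]\/q\[2\],1),round(cal\["cy"\]+f\*q\[1\]\/q\[2\],1)\]/return [cal["cx"]+f*q[0]\/q[2],cal["cy"]+f*q[1]\/q[2]]/' h.py; sed -i 's/\[.35,.05,0,.09\],diff_step=1e-3/[.51,.29,-.28,.09]/' m.py; python3 m.py|tail -2
```

```text
holder [ 0.51184151  0.29034613 -0.26187378  0.08520597] home z 0.05920596721706946 [-0.1 -0.2 -0.7 -1.4  0.   2.   0.8  0.5 -0.6 -2.1  1.   0.1 -0.6  1.9
 -0.2  0.8 -1.1  0.2 -1.2 -0.2 -0.1 -0.6]
```

View pics/wrist0.png

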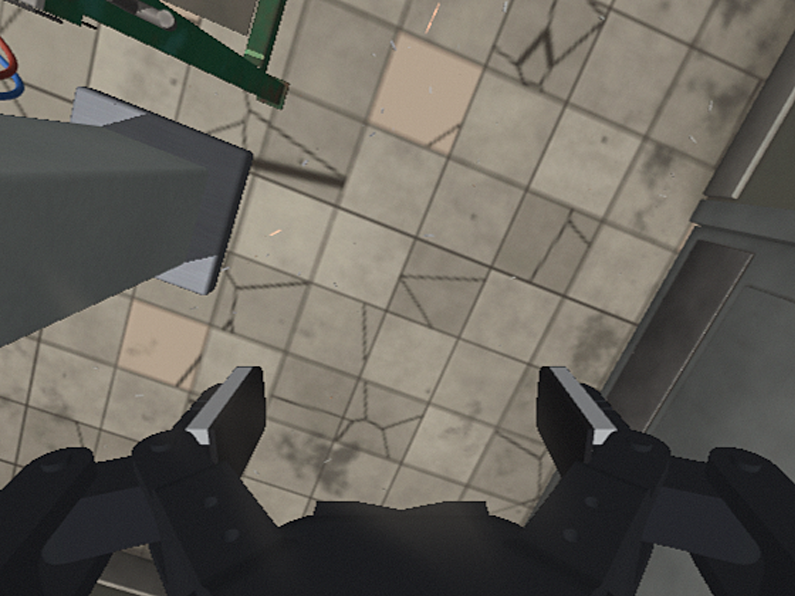

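```bash
python3 - <<'E'
from h import *
C,D=get_calibration("scene"),get_calibration("side")
print(tri(C,(451,139),D,(127,266)), tri(C,(430,225),D,(133,290)))
E
python3 -m inch '[[2.2,3.2,0.5,0.1],[2.2,3.2,0.2,0.1],[2.2,3.2,0.2,0.1],[2.2,3.2,0.2,0.1],[2.2,3.2,0.2,0.1],[2.2,3.2,0.2,0.1],[2.2,3.2,0.2,0.1]]'
```

```text
(array([ 0.258 , -0.0403,  0.2305]), np.float64(0.0006)) (array([0.2338, 0.0544, 0.059 ]), np.float64(0.0096))
clock: 0.85
position: [0.3564, -0.2862, 0.2482]
eef_rot: [-2.695, -1.615, 0.0]
force: [1.2, -0.2, -0.6]
finger_gap: 0.0856
finger_force: 0.0
```

```bash
python3 -m inch '[[2,2.7,0,0.1],[2,2.7,0,0.1],[2,2.7,0,0.1],[2,2.7,0,0.1],[2,2.7,0,0.1],[2,2.7,0,0.1],[2,2.7,0,0.1],[1.9,2.6,0,0.01],[0,0,0,0],[0,0,0,0]]'
python3 - <<'E'
from h import *
s=state();c=get_calibration("wrist");im=read_camera("wrist");np.save("w1.npy",im);np.save("w1c.npy",c,allow_pickle=True)
save("pics/w1.png",im,k=1.42);print(s["position"],s["eef_rot"],s["qpos"])
E
```

```text
clock: 1.85
position: [0.5149, -0.0721, 0.2478]
eef_rot: [-1.968, -2.448, 0.001]
force: [-0.4, -0.3, 0.6]
finger_gap: 0.0851
finger_force: 0.0
[ 0.51487299 -0.07213224  0.24780689] [-1.96813758e+00 -2.44757765e+00  1.11088659e-03] [-1.39099821e-01  2.25371995e-02  1.40904991e-01  1.69026494e+00
 -1.66755507e-04  1.21539221e+00]
```

View pics/w1.png

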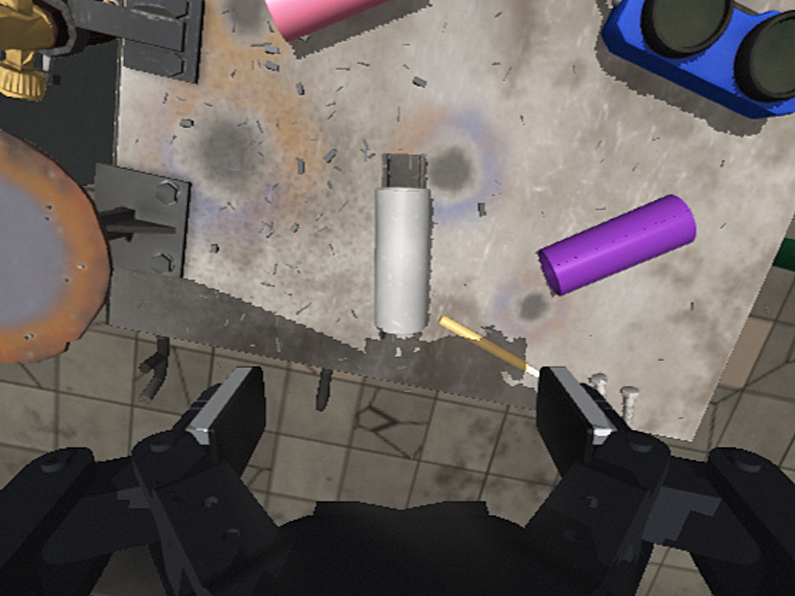

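The wrist view shows the grey tube upright in the picture: x 376–430, ends at y 187 and 333. It lies in its dark channel (403,170), midway between the fingers.

Run:
```python
from h import *
c=np.load("w1c.npy",allow_pickle=True).item();k=1.42
M=np.array(c["world_from_camera"]);print("nadir px*k",np.array(px(c,M[:3,3]-[0,0,.3]))*k,M[:3,3])
p=lambda u,v,z:at(c,u/k,v/k,z)
for zt in (.0562,.035):
  a=p(403.5,187,zt);b=p(402,333,zt);print(zt,a,b,np.linalg.norm(a-b),(a+b)/2,np.degrees(np.arctan2(*(a-b)[1::-1])))
s=np.array([-1.968,-2.4476]);print("tool x deg",2*np.degrees(np.arctan2(s[1],s[0]))%360)
l=p(376,260,.035);r=p(430,260,.035);print(np.linalg.norm(l-r),(l+r)/2)
```

```text
nadir px*k [401.21842546 163.62420547] [ 0.50168726 -0.00464179  0.39102275]
0.0562 [ 0.5067 -0.02    0.0562] [ 0.5296 -0.1288  0.0562] 0.11118385674188495 [ 0.51815 -0.0744   0.0562 ] 101.88600398276894
0.035 [ 0.5071 -0.021   0.035 ] [ 0.5314 -0.1367  0.035 ] 0.11822427838646339 [ 0.51925 -0.07885  0.035  ] 101.86120199404304
tool x deg 102.3977514777751
0.04289813515760323 [ 0.51885 -0.0762   0.035  ]
```

```bash
python3 -m inch '[[0.1,0,-3,-0.009],[0.1,-0.1,-3,0],[0.07,0,-3,0],[0,-0.05,-3,0],[0,0,-3,0],[0,0,-3,0],[0,0,-2,0],[0,0,-1,0],[0,0,-1,0],[0,0,-1,0],[0,0,-0.3,0],[0,0,0,0]]'
```

```text
clock: 3.1
position: [0.5176, -0.0742, 0.0153]
eef_rot: [1.981, 2.438, 0.0]
force: [0.1, -0.4, 0.0]
finger_gap: 0.0849
finger_force: 0.0
```

```bash
python3 -m inch '[[0,0,0,0],[0,0,0,0],[0,0,0,0],[0,0,0,0],[0,0,0,0],[0,0,0,0],[0,0,0,0],[0,0,0,0],[0,0,0,0],[0,0,0,0]]' 0.9
```

```text
clock: 4.1
position: [0.5158, -0.0745, 0.016]
eef_rot: [-1.981, -2.436, 0.004]
force: [-12.8, -2.0, 11.0]
finger_gap: 0.042
finger_force: 60.0
```

```bash
python3 -m inch '[[0,0,0.5,0],[0,0,0.5,0],[0,0,1,0],[0,0,1,0],[0,0,2,0],[0,0,3,0],[0,0,3,0],[0,0,3,0],[0,0,0,0],[0,0,0,0]]'
```

```text
clock: 5.1
position: [0.518, -0.0741, 0.156]
eef_rot: [1.98, 2.437, 0.001]
force: [0.1, 0.6, -2.8]
finger_gap: 0.0422
finger_force: 61.1
```

```bash
python3 -m inch '[[-0.4,2,1,-0.05],[-0.5,3.1,1,-0.06],[-0.5,3.3,1,-0.06],[-0.5,3.3,1,-0.06],[-0.5,3.3,0.4,-0.06],[-0.5,3.3,0,-0.06],[-0.5,3.3,0,-0.06],[-0.3,3.2,0,-0.06],[0,0,0,0],[0,0,0,0],[0,0,0,0]]'
python3 - <<'E'
from h import *
s=state();c=get_calibration("wrist");im=read_camera("wrist");np.save("w2.npy",im);np.save("w2c.npy",c,allow_pickle=True)
save("pics/w2.png",im,k=1.42);print(s["position"],s["eef_rot"],s["qpos"],s["force"],s["moment"])
E
```

```text
clock: 6.2
position: [0.4804, 0.1732, 0.1985]
eef_rot: [-2.494, -1.91, 0.002]
force: [0.2, -0.7, -2.7]
finger_gap: 0.0418
finger_force: 61.1
[0.4803527  0.17323159 0.1984829 ] [-2.49414445e+00 -1.90987364e+00  2.23942552e-03] [ 3.46253755e-01 -1.57482783e-02  6.69702358e-03  1.59465960e+00
 -2.45278259e-04  2.18084513e+00] [ 0.171807   -0.72332039 -2.68594427] [ 0.02735359 -0.00408956  0.02707504]
```

View pics/w2.png

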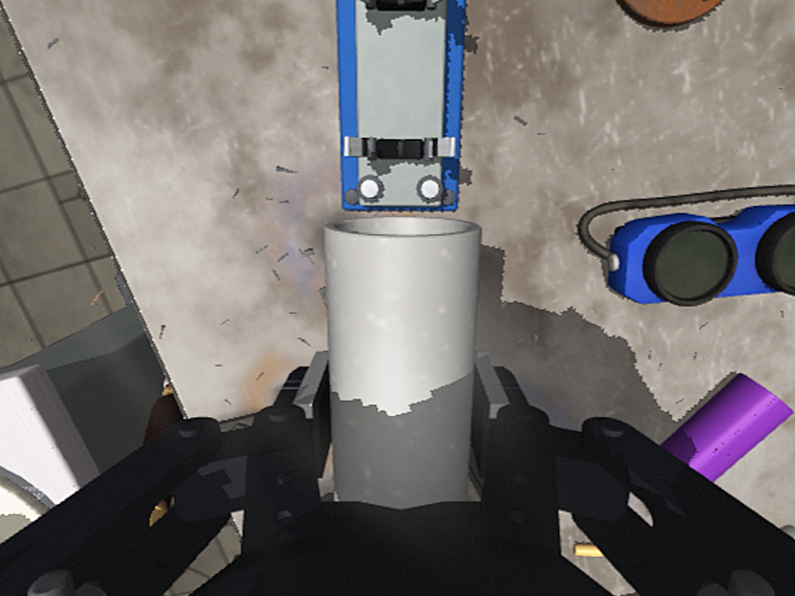

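```bash
python3 -m inch '[[0,0,2,0],[-0.2,-0.5,2,0],[-0.2,-0.5,2,0],[0,0,2,0],[0,0,1,0],[0,0,0,0],[0,0,0,0],[0,0,0,0]]'
python3 - <<'E'
from h import *
s=state();c=get_calibration("wrist");im=read_camera("wrist");np.save("w3.npy",im);np.save("w3c.npy",c,allow_pickle=True)
save("pics/w3.png",im,(200,0,400,150),4);print(s["position"],s["eef_rot"])
E
```

```text
clock: 7.05
position: [0.4764, 0.1637, 0.288]
eef_rot: [-2.494, -1.909, 0.003]
force: [0.4, 0.5, -3.3]
finger_gap: 0.0417
finger_force: 61.4
[0.47638871 0.16369285 0.28804271] [-2.49418756 -1.90924813  0.00259253]
```

View pics/w3.png

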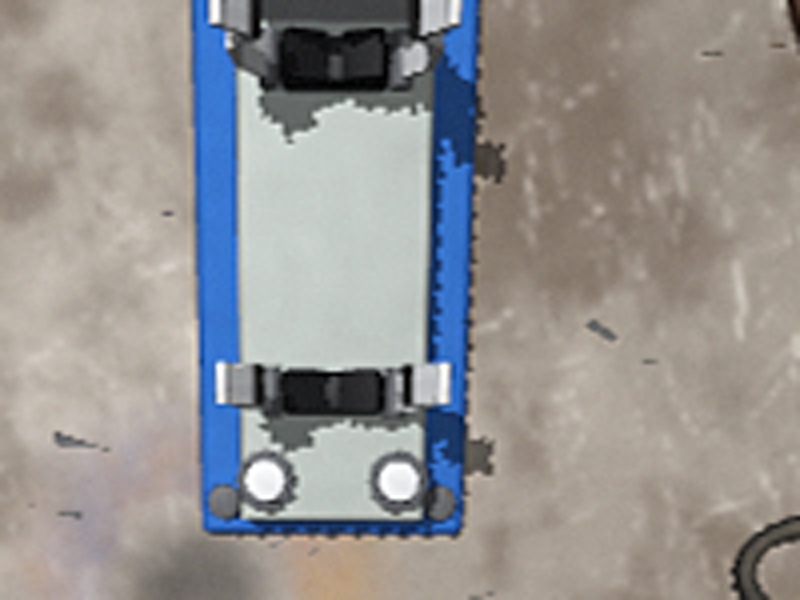

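```bash
cat > n.py <<'E'
from h import *
c=np.load("w3c.npy",allow_pickle=True).item()
M=np.array(c["world_from_camera"]);nd=np.array(px(c,M[:3,3]-[0,0,.3]));print("nadir",(nd-[200,0])*4,M[:3,3])
p=lambda u,v,z:at(c,200+u/4,v/4,z)
a=p(333.3,531,.008);b=p(336.5,0,.008);d=(b-a)[:2];d/=np.linalg.norm(d);yaw=np.arctan2(d[1],d[0])-np.pi/2
print("plate end",a,"far",b,"yaw",yaw, "width",np.linalg.norm(p(204,531,.008)-p(462.5,531,.008)),np.linalg.norm(p(192,2,.008)-p(481,2,.008)))
print("center from plate end",a[:2]+.085*d)
for z in (.08,.09,.1): 
  q=p(333.5,383,z); print(z,"clipA",q,"centre",q[:2]+.043*d,"w",np.linalg.norm(p(217,383,z)-p(450,383,z)),np.linalg.norm(p(208,15,z)-p(462,15,z)),"B",p(335,16,z))
l=np.array([p(238,100,.03),p(241,500,.03),p(434,100,.03),p(426,500,.03)]);m=(l[0]+l[2])/2-(l[1]+l[3])/2;print("bar yaw",np.arctan2(m[1],m[0])-np.pi/2)
# tube end in w2 and tool axis
c2=np.load("w2c.npy",allow_pickle=True).item();t=np.array([.48035,.17323,.19848]);x=2*np.arctan2(-1.90987,-2.49414);ex=np.array([np.cos(x),np.sin(x)]);print("tool yaw",x-np.pi/2-2*np.pi if x>3 else x-np.pi/2)
for g in (.0187,.022):
  z=t[2]+g
  for v,dz in ((237,.0212),(217,-.0212)):
    q=at(c2,402.5/1.42,v/1.42,z+dz); r=(q[:2]-t[:2]); print(g,dz,"end along",r@ex,"across",r@[-ex[1],ex[0]])
E
python3 n.py
```

```text
nadir [331.26969127 458.72144863] [0.4962807  0.23047116 0.43119748]
plate end [0.4911 0.2088 0.008 ] far [0.531  0.3532 0.008 ] yaw -0.26958907792092646 width 0.08298734843336061 0.0836187777954211
center from plate end [0.51373851 0.29072984]
0.08 clipA [0.5017 0.2485 0.08  ] centre [0.51315242 0.28994686] w 0.06021004899516363 0.06113100686231169 B [0.5239 0.3292 0.08  ]
0.09 clipA [0.5016 0.248  0.09  ] centre [0.51305242 0.28944686] w 0.05843842913699859 0.05935941374373568 B [0.5231 0.3264 0.09  ]
0.1 clipA [0.5014 0.2475 0.1   ] centre [0.51285242 0.28894686] w 0.056789523681749686 0.057710484316110214 B [0.5223 0.3235 0.1   ]
bar yaw -0.2699343049964207
tool yaw -6.546980299468375
0.0187 0.0212 end along 0.05343618229156291 across -0.0019854022521539156
0.0187 -0.0212 end along 0.05314656007071854 across -0.0020636260924659817
0.022 0.0212 end along 0.053944960606407584 across -0.0019515699252486403
0.022 -0.0212 end along 0.05355879764528173 across -0.0020558683789980666
```

The whole holder shows from above: clip A centred at crop (333,383), near plate end at row 531, plate centreline 333–336. The two-camera estimate agrees within about 1 mm once the wrist-camera bias seen on the held tube is allowed for. Next I go above the mouths with a 5 mm gap to the stop.

```bash
python3 -m inch '[[0.5,1.84,0,-0.006],[0.5,1.8,-1,0],[0.6,2.2,-2,0],[0.6,2.2,-3,0],[0.6,2.2,-3,0],[0.6,2.1,-3,0],[0,0,-3,0],[0,0,-2,0],[0,0,-1.5,0],[0,0,-1,0],[0,0,0,0],[0,0,0,0],[0,0,0,0]]'
```

```text
clock: 8.4
position: [0.5111, 0.2875, 0.0956]
eef_rot: [2.5, 1.902, 0.003]
force: [0.5, -0.3, -2.3]
finger_gap: 0.0419
finger_force: 61.4
```

```bash
for i in 1; do python3 -m inch '[[-0.05,0,-0.6,0],[0,0,-0.5,0],[0,0,-0.4,0],[0,0,0,0],[0,0,0,0]]'; done; python3 -m inch '[[0,0,-0.2,0],[0,0,-0.2,0],[0,0,0,0],[0,0,0,0]]'
```

```text
clock: 8.9
position: [0.51, 0.2872, 0.0792]
eef_rot: [-2.5, -1.902, 0.0]
force: [0.7, 0.5, -2.8]
finger_gap: 0.0419
finger_force: 61.4
clock: 9.3
position: [0.51, 0.2873, 0.0753]
eef_rot: [-2.5, -1.902, 0.0]
force: [0.6, 1.1, -1.5]
finger_gap: 0.0419
finger_force: 61.4
```

```bash
python3 -m inch '[[0,0,-0.15,0],[0,0,-0.15,0],[0,0,0,0],[0,0,0,0]]'
```

```text
clock: 9.7
position: [0.51, 0.2873, 0.0722]
eef_rot: [-2.5, -1.902, 0.0]
force: [-0.4, 0.2, -2.3]
finger_gap: 0.0419
finger_force: 61.4
```

```bash
python3 -m inch '[[0,0,-0.2,0],[0,0,-0.1,0],[0,0,0,0],[0,0,0,0]]' | sed -n '2p;4p'
```

```text
position: [0.51, 0.2873, 0.0693]
force: [-0.2, -0.1, -2.1]
```

```bash
python3 -m inch '[[0,0,-0.15,0],[0,0,-0.05,0],[0,0,0,0],[0,0,0,0]]'| sed -n '2p;4p'
```

```text
position: [0.5101, 0.2873, 0.0673]
force: [-0.3, 0.1, -2.5]
```

```bash
python3 -m inch '[[0,0,-0.15,0],[0,0,-0.05,0],[0,0,0,0],[0,0,0,0]]'| sed -n '2p;4p'
```

```text
position: [0.5102, 0.2873, 0.0654]
force: [0.9, -0.2, -0.5]
```

```bash
python3 -m inch '[[0,0,-0.1,0],[0,0,0,0],[0,0,0,0]]'| sed -n '2p;4p'
```

```text
position: [0.5102, 0.2874, 0.0647]
force: [-0.6, 0.0, 3.8]
```

```bash
python3 -m inch '[[0,0,0.1,0],[0.05,0.19,0,0],[0.03,0.1,0,0],[0,0,0,0],[0,0,0,0]]'| sed -n '2p;4p'; python3 -m inch '[[0.02,0.08,0,0],[0,0,0,0],[0,0,0,0]]'| sed -n '2p;4p'
```

```text
position: [0.5108, 0.29, 0.065]
force: [0.2, -2.5, -1.1]
position: [0.5111, 0.2911, 0.0652]
force: [1.6, -2.6, -3.1]
```

```bash
python3 -m inch '[[0.02,0.08,0,0],[0,0,0,0],[0,0,0,0]]'| sed -n '2p;4p'
```

```text
position: [0.5113, 0.2918, 0.0653]
force: [2.0, -2.6, -2.5]
```

```bash
python3 -m inch '[[0.02,0.08,0,0],[0,0,0,0],[0,0,0,0]]'| sed -n '2p;4p'
```

```text
position: [0.5113, 0.2919, 0.0652]
force: [0.6, -6.3, -0.3]
```

```bash
python3 -m inch '[[0.02,0.08,0,0],[0,0,0,0],[0,0,0,0]]'| sed -n '2p;4p'
```

```text
position: [0.5114, 0.292, 0.0653]
force: [-1.4, -9.8, 1.5]
```

```bash
python3 -m inch '[[-0.02,-0.08,-0.1,0],[0,0,-0.15,0],[0,0,0,0],[0,0,0,0]]'| sed -n '2p;4p'
```

```text
position: [0.5115, 0.2919, 0.0642]
force: [-2.3, -9.5, 8.4]
```

```bash
python3 -m inch '[[0,0,-0.1,0],[0,0,-0.1,0],[0,0,0,0]]'| sed -n '2p;4p'
```

```text
position: [0.5117, 0.2918, 0.063]
force: [-4.3, -10.2, 14.0]
```

```bash
python3 -m inch '[[0,0,-0.1,0],[0,0,-0.1,0],[0,0,0,0]]'| sed -n '2p;4p'
```

```text
position: [0.5119, 0.2918, 0.0612]
force: [-4.3, -11.1, 14.1]
```

```bash
python3 -m inch '[[0,-0.05,-0.1,0],[0,0,-0.1,0],[0,0,0,0]]'| sed -n '2p;4p'
```

```text
position: [0.512, 0.2917, 0.0591]
force: [-2.9, -8.7, 13.0]
```

```bash
python3 -m inch '[[0,0,-0.1,0],[0,0,-0.1,0],[0,0,0,0]]'| sed -n '2p;4p'
```

```text
position: [0.512, 0.2917, 0.0569]
force: [-1.8, -8.1, 11.4]
```

```bash
python3 -m inch '[[0,0,-0.1,0],[0,0,-0.1,0],[0,0,0,0]]'| sed -n '2p;4p'
```

```text
position: [0.5119, 0.2917, 0.0545]
force: [-1.7, -7.1, 8.7]
```

```bash
python3 -m inch '[[0,0,-0.1,0],[0,0,-0.1,0],[0,0,0,0]]'| sed -n '2p;4p';python3 -m inch '[[0,0,-0.1,0],[0,0,-0.1,0],[0,0,0,0]]'| sed -n '2p;4p'
```

```text
position: [0.5119, 0.2917, 0.0525]
force: [-1.6, -8.3, 10.3]
position: [0.5117, 0.2918, 0.0498]
force: [-1.2, -4.8, 5.1]
```

```bash
python3 -m inch '[[0,0,-0.1,0],[0,0,-0.1,0],[0,0,0,0]]'| sed -n '2p;4p'
```

```text
position: [0.5115, 0.2918, 0.0474]
force: [-1.0, -5.5, 2.3]
```

```bash
python3 -m inch '[[0,0,-0.1,0],[0,0,-0.1,0],[0,0,0,0]]'| sed -n '2p;4p'
```

```text
position: [0.5114, 0.2919, 0.0449]
force: [0.2, -5.4, 1.0]
```

```bash
python3 -m inch '[[0,0,-0.1,0],[0,0,0,0],[0,0,0,0]]'| sed -n '2p;4p'
```

```text
position: [0.5114, 0.2919, 0.0439]
force: [-0.7, -5.6, 1.2]
```

```bash
python3 -m inch '[[0,0,-0.1,0],[0,0,0,0],[0,0,0,0]]'| sed -n '2p;4p'
```

```text
position: [0.5114, 0.2919, 0.0436]
force: [-2.5, -6.8, 6.4]
```

```bash
python3 -m inch '[[0,0,-0.1,0],[0,0,0,0],[0,0,0,0]]'| sed -n '2p;4p'
```

```text
position: [0.5115, 0.2919, 0.0435]
force: [-5.0, -8.1, 13.5]
```

```bash
python3 -m inch '[[0,0,-0.04,0],[0,0,0,0],[0,0,0,0],[0,0,0,0],[0,0,0,0],[0,0,0,0],[0,0,0,0],[0,0,0,0],[0,0,0,0],[0,0,0,0]]'| sed -n '2p;4p'; python3 -c "
from bench import *;s=state();print(s['moment'],s['eef_rot'])"
```

```text
position: [0.5115, 0.2919, 0.0435]
force: [-6.3, -8.3, 15.7]
[-1.53393499  1.24468026  0.1242836 ] [2.49995500e+00 1.90195593e+00 1.62163396e-03]
```

```bash
python3 -m inch '[[0,0,0.1,0],[0,0,0.1,0],[0,-0.03,0.05,0],[0,0,0,0],[0,0,0,0]]'| sed -n '2p;4p'; python3 -m inch '[[0,0,0,0],[0,0,0,0],[0,0,0,0],[0,0,0,0],[0,0,0,0],[0,0,0,0],[0,0,0,0],[0,0,0,0]]' 0
```

```text
position: [0.5114, 0.2919, 0.0437]
force: [0.0, -2.5, -2.7]
clock: 19.2
position: [0.5115, 0.2918, 0.0439]
eef_rot: [-2.5, -1.902, -0.0]
force: [-0.6, 0.1, 0.9]
finger_gap: 0.0851
finger_force: 0.0
```

Released with no movement. I'll rise straight up, back away and look.

```bash
python3 -m inch '[[0,0,0.5,0],[0,0,1,0],[0,0,2,0],[0,0,3,0],[0,0,3,0],[0,0,4,0],[-1,-3,4,0],[-1,-3,3,0],[-1,-3,0,0],[-0.5,-2,0,0],[0,0,0,0],[0,0,0,0]]'
python3 - <<'E'
from h import *
a=get_calibration("wrist");w=read_camera("wrist");sd=read_camera("side");sc=read_camera("scene")
g=lambda im,x,y,W,H,k:cv2.resize(im[y:y+H,x:x+W],None,fx=k,fy=k,interpolation=cv2.INTER_CUBIC)
A=g(sc,215,195,100,100,4);B=g(sd,190,145,100,100,4)
np.save("w4.npy",w);np.save("w4c.npy",a,allow_pickle=True)
save("pics/end.png",np.hstack([A,B]));save("pics/w4.png",w,(200,0,400,150),4)
E
```

```text
clock: 20.4
position: [0.4768, 0.1823, 0.249]
eef_rot: [2.501, 1.901, 0.002]
force: [-0.5, 0.5, -0.5]
finger_gap: 0.0854
finger_force: 0.0
```

View pics/end.png

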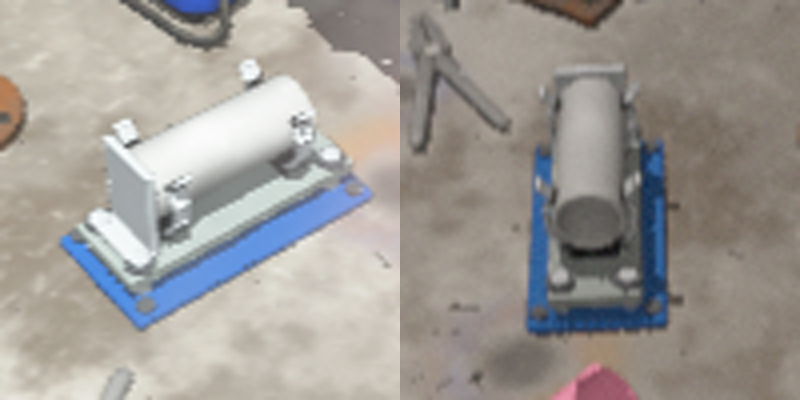

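View pics/w4.png

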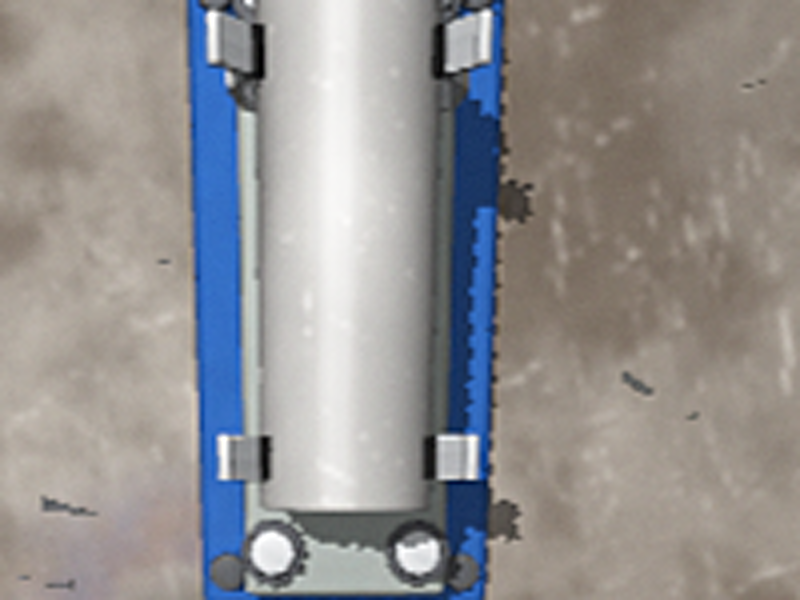

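The pictures show the tube level and low in both clips. The jaw tips are symmetric about it at crop columns 218 and 480, with the same closed spread as before the tube went in. The far end is against the stop plate, and the pliers, goggles and flange are undisturbed.

```bash
python3 -c "
from bench import *
print(job_done())"
```

```text
the job is handed in; nothing more can be done
None
```

The job is handed in: the tube is snapped into both clips and butted on the stop, pressed onto the seats at about 16–18 N for about 1 s and let go, and the goggles, flange and pliers were left untouched.

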